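# Set the dose on a bottle-top dispenser

### The arm

A 7-joint arm with a two-finger parallel gripper is mounted at the origin on a cart in front of the work surface, level with it; the furniture and walls round the work are solid. World frame = base frame: x ahead of the robot, y to its left, z up, the work surface at z = 0. Lengths are in m, angles in degrees, forces in N, time in s.
With the tool pointing down it reaches from about 0.425 to 0.875 m from the base axis. Payload 4.7 kg.
Tool frame: the origin (TCP) lies at the very end of the fingers, on their centre line; the grasp point (between the pads) lies 19 mm behind it (env.hold_point_z is the distance from the TCP to the grasp point, in m); y points along the fingers, x is the direction in which the jaws open and shut, and the axes are right-handed (so a half turn about y gives the same grasp; the last joint's range is limited). The gripper opens to 85 mm and grips with 20 to 120 N. Pads are 22 mm wide; open, the fingers measure 114 mm over their backs; the gripper's body (76 mm by 85 mm) begins 54 mm behind the grasp point. The pads swing forward as they close: fully open they stand 13 mm farther back than shut.
Start: joints at [-71.499, 18.392, -4.016, 83.108, 1.295, 78.541, -3.26], TCP at [0.198, 0.619, 0.199] pointing down, gripper open.
Joint ranges: [-163.93, 163.93], [-17.29, 119.83], [-79.2, 71.16], [3.27, 140.29], [-89.18, 269.18], [5.43, 117.66], [-154.24, 154.24]. Speed limits (degrees/s): [147.25, 147.25, 180, 180, 180, 180, 180].

### API

Orientations are given as [roll, pitch, yaw] about the fixed x, y, z axes, in that order (R = Rz(yaw) Ry(pitch) Rx(roll)).
In Python, from plant import env gives the robot as it stands. The module is installed in compiled form; this text tells all that it offers.
- The arm moves only by the shell command python3 -m jog 'ROWS' [OPENING] [FORCE]. ROWS is JSON, a list of rows, each a list of 4 numbers: the shift along the tool's x, y, z in cm, then the turn about the tool's y in rad. A call has 1 to 8 rows; each row shifts and turns the commanded pose from where the row before left it, along the tool's axes as they then stand; what a row does not reach is not made up. A row lasts 1/8 s, in which the tool goes at most 62.5 mm and 10.7 degrees, less where a joint would pass 70% of its speed; a pose out of reach is approached as far as the arm can. A call is refused whole if a number of a shift passes 6.25 or a number of a turn 0.188, either way. A call with a gripper value outside its range is refused whole. OPENING is the finger opening in cm, from 0 to 8.54, set as the call begins (- or left out, the last holds). The fingers move at their own pace and stop on an object; FORCE is the grip in N (left out, the last holds). Time passes only in rows, so rows that do not move let the fingers close. It gives the time, the measured TCP pose, the force and the opening at its end, in the units of the state.
- env.get_state(): the state, without advancing time (a new reading comes with each control period).
- env.get_image(name): name is "scene" or "top" or "wrist"; returns a dict with "image" (400x640x3 uint8, blue, green, red), "fx", "fy", "cx", "cy" (pixels), "R" (3x3) and "t" (3): a world point X has camera coordinates R X + t. Camera axes: x right, y down, z forward; pixel columns grow to the right and rows downward; lengths in m; the calibration is good to about 2 mm. A picture is of the moment at which its call begins. There is no depth.
- env.job_done(): hands the job in, once; it reports no verdict.
The state is a dict: "time": time; "joints": joint angles; "qd": joint speeds; "tau": joint torques, N m; "eef_pos": TCP position; "eef_rot": TCP orientation; "force": force on the tool from outside, world axes, zero at the start; "moment": the same for the moment, N m; "opening": finger opening in m.
Only numpy, scipy, OpenCV 4.12 (cv2) and the standard library are available. Lean on these libraries where they do the work, as an engineer would, in place of code of your own. Each camera call takes 0.05 s, during which the arm holds its last target. There are 200 camera calls.

### The job

Two bottles on the bench carry dispensers with a numbered dose sleeve. Turn the sleeve on the taller bottle to number 4, let it click in, and let go. Leave the sleeve on the shorter bottle as it is set.

Things in the scene. Friction and masses are not known exactly. Their poses are not given: they have to be found in the camera images.
- tall: taller bottle clamped in a heavy round stand (102 mm wide, fixed to the bench), with its dispenser; origin under the stand's centre, z up, the thin spout points along -x. White fixed dial plate, 84 mm wide, top at z = 174 mm, with numbers 1 to 5, 28 degrees apart, counter-clockwise from above (left to right seen from the spout's side); 3 is over the spout. The spout reaches 72 mm out.
- tall_sleeve (a joint): grey ribbed dose sleeve, 34 mm in diameter, upright above that dial; a black pointer at its foot shows the number. Value in rad, growing counter-clockwise from above: 1 at 0, 2 at 0.489, 3 at 0.977, 4 at 1.466, 5 at 1.955; stops just beyond 1 and 5. Starts from 1 to a little past 2. Passing a click takes 0.07 N m; let go between numbers, it springs to the nearer one.
- tall_grip (a point): point on the sleeve's axis at mid-barrel, 201 mm above the bench: grip here from above, fingers on opposite sides, at any yaw. The barrel runs from 22 mm below (then a skirt 40 mm wide; the dial's top is 27 mm below) to 19 mm above; a plunger button 21 mm wide stands up to 30 mm above the point. The frame turns with the sleeve: pointer 124 degrees counter-clockwise of its x axis.
- short_pointer (a point): pointer tip of the same kind of sleeve on the shorter bottle, to be left alone (set at 3). It lies 26 mm from that sleeve's axis, 109 mm above the bench; that dispenser is 164 mm high, its dial 84 mm wide, its spout reaches 72 mm from the axis.

How it is judged:
By the outcome, as a careful person would: the job done as asked, in the order asked, and still so for the second after the job is handed in, with the robot touching nothing.
It also fails if it takes over 29 s, if anything falls off the work surface, if the arm or the gripper's body presses on something with over 40 N, if the wrist force passes 120 N, or if a joint passes its speed limit or range.

## Working session

There is one attempt and no reset: what is moved stays moved. The work goes in short steps, Python scripts to look and compute and a shell command to move; the robot and the scene stay as the last step left them, time stands still between calls to the robot, and variables do not carry over. Pictures are saved under pics/ and viewed, about 8 in all and at most 12, crops included, and the job is handed in when it is done.

```bash
mkdir -p pics
python3 - <<'E'
from plant import env
import cv2,numpy as np,pickle
s=env.get_state();print({k:np.round(v,4).tolist() for k,v in s.items()},env.hold_point_z)
for n in("scene","top"):
    d=env.get_image(n);cv2.imwrite(f"pics/{n}0.png",d["image"]);pickle.dump(d,open(f"{n}0.pkl","wb"))
    print(n,d["fx"],d["cx"],d["cy"],np.round(d["R"],3).tolist(),np.round(d["t"],3).tolist(),np.round(-d["R"].T@d["t"],3))
E
```

```text
{'time': 0.0, 'joints': [-71.5003, 18.4388, -4.017, 83.1773, 1.2942, 78.5419, -3.2604], 'qd': [-0.0093, -0.1323, 0.0317, -0.0056, 0.0285, 0.0859, 0.037], 'tau': [-0.0006, -49.3589, -0.3825, -31.4324, 0.0129, 0.0116, -0.0], 'eef_pos': [0.1974, 0.6187, 0.1981], 'eef_rot': [-90.0047, 0.1128, 72.3109], 'force': [-0.3743, -0.2045, -0.0985], 'moment': [-0.0007, 0.0233, 0.0287], 'opening': 0.0852} 0.0187
scene 467.0154301073809 323.5490298689067 194.70169707552242 [[0.758, -0.652, 0.008], [-0.34, -0.406, -0.848], [0.556, 0.64, -0.53]] [-0.402, 0.319, 0.694] [ 0.027 -0.577  0.642]
top 375.5001301523047 320.0764939662084 196.41585600340127 [[0.012, -1.0, -0.004], [-0.992, -0.011, -0.125], [0.124, 0.005, -0.992]] [0.009, 0.563, 0.936] [0.442 0.01  0.999]
```

View pics/scene0.png

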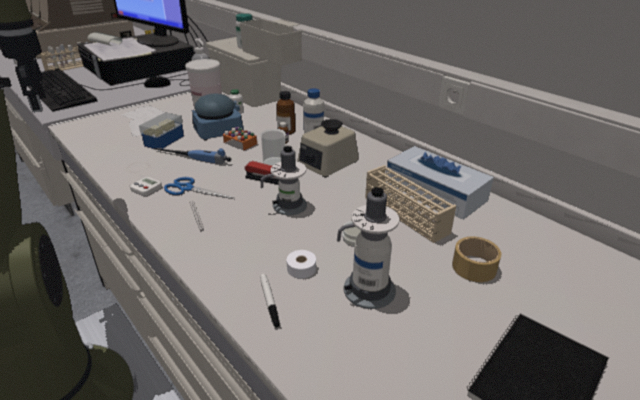

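View pics/top0.png

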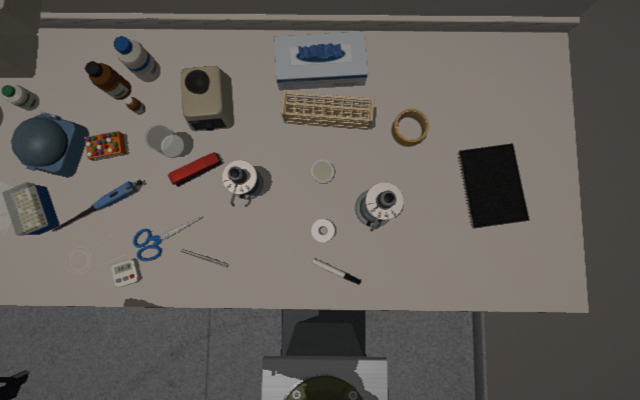

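The scene and top views show the taller bottle on the right (top view: dial about (384,202), sleeve (388,199)) and the shorter one on the left (sleeve (237,174)). I'll enlarge both.

Run:
```python
import cv2,numpy as np
a=cv2.imread("pics/top0.png")[170:240,340:420];b=cv2.imread("pics/scene0.png")[175:310,325:415]
A=cv2.resize(a,None,fx=5,fy=5,interpolation=cv2.INTER_CUBIC);B=cv2.resize(b,None,fx=4,fy=4,interpolation=cv2.INTER_CUBIC)
o=np.zeros((560,780,3),np.uint8);o[:350,:400]=A;o[:540,410:770]=B
cv2.imwrite("pics/c1.png",o)
```

```text
(no output)
```

View pics/c1.png

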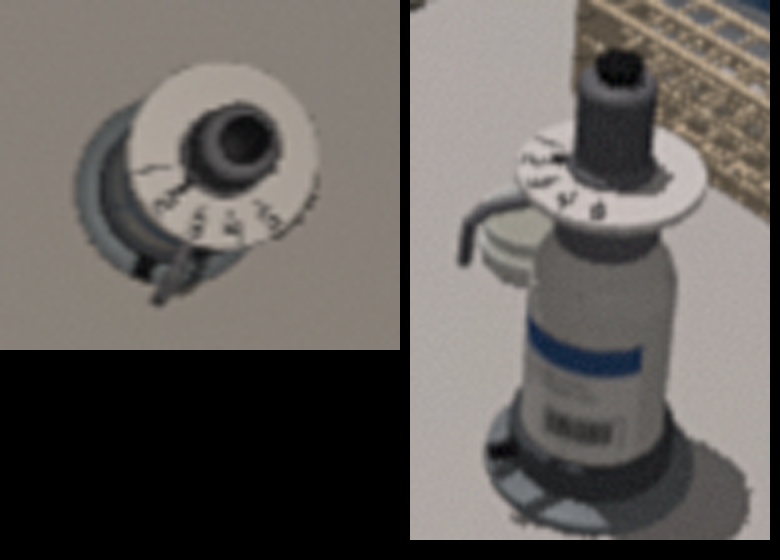

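```bash
cat > h.py <<'E'
import numpy as np,pickle
def ray(d,u,v,z):
    R=np.array(d["R"]);t=np.array(d["t"]);c=-R.T@t
    r=R.T@np.array([(u-d["cx"])/d["fx"],(v-d["cy"])/d["fy"],1]);return c+r*(z-c[2])/r[2]
def proj(d,X):
    p=np.array(d["R"])@X+d["t"];return d["fx"]*p[0]/p[2]+d["cx"],d["fy"]*p[1]/p[2]+d["cy"]
E
python3 - <<'E'
from h import *
T=pickle.load(open("top0.pkl","rb"));S=pickle.load(open("scene0.pkl","rb"))
t=lambda x,y,z:ray(T,340+x/5-.4,170+y/5-.4,z)
s=lambda x,y,z:ray(S,325+(x-410)/4-.4,175+y/4-.4,z)
c=t(224,156,.174);print("dial",c,s(611,175,.174));print("edges",t(128,156,.174),t(320,156,.174))
print("btn",t(246,138,.231),s(620,62,.231),"stand",s(588,460,.01))
for n,p in dict(p=(183,187),n1=(148,168),n2=(165,203),n3=(197,222),n4=(232,228),n5=(270,215),sp=(160,298)).items():
    q=t(*p,.174 if n!='sp' else .15)-c;print(n,np.degrees(np.arctan2(q[1],q[0]))%360,np.hypot(*q[:2]))
print("short dial",ray(T,239.5,178,.108))
E
```

```text
dial [ 0.53680737 -0.1274254   0.174     ] [ 0.53570934 -0.12847857  0.174     ]
edges [ 0.53633089 -0.08504157  0.174     ] [ 0.53728365 -0.16979161  0.174     ]
btn [ 0.53778159 -0.12703459  0.231     ] [ 0.53688446 -0.1273744   0.231     ] stand [ 0.53209429 -0.13167027  0.01      ]
p 127.49691272137078 0.022932298975029793
n1 99.64967898189849 0.034058731173380555
n2 128.91874664502797 0.03362973147441658
n3 157.51776593098728 0.03176627009259451
n4 185.7569483125361 0.0319815011920983
n5 217.63605635930696 0.032706325191200404
sp 157.6843679419122 0.06693775505243259
short dial [0.59576587 0.20961944 0.108     ]
```

Tall axis is near (0.537, -0.1275); the two cameras agree to about 1 mm. The dial measures 85 mm against 84. The pointer is at 127.5° and the "2" at 129°, so it is on 2. The spout is at 158°, which puts 4 at about 186°. That means a turn of about 56° CCW.

```bash
python3 -m jog '[[0,-5,0,0],[0,-5,0,0],[-0.9,0,-6,0.1],[-0.9,0,-6,0.1],[-0.9,0,-6,0.1],[-0.9,0,-6,0.1],[-0.9,0,-6,0.1],[-0.9,0,-6,0.1]]' 7 60; python3 -m jog '[[-0.9,0,-6,0.1],[-0.9,0,-6,0.1],[-0.9,0,-6,0.1],[-0.9,0,-6,0.1],[-0.9,0,-6,0.1],[-0.9,0,-6,0.1],[-0.9,0,-6,0.1],[0,0,0,0]]'
```

```text
time: 1.1
eef_pos: [0.4713, 0.3842, 0.2985]
eef_rot: [-90.0, 0.0, 37.7]
force: [0.2, 0.1, 0.3]
opening: 0.0704
time: 2.1
eef_pos: [0.5573, -0.0282, 0.2996]
eef_rot: [-90.1, -0.0, -2.8]
force: [-0.4, 0.6, 0.5]
opening: 0.0704
```

```bash
python3 -m jog '[[-0.77,0,-5,0],[-0.77,0,-5,0],[0,0,0,0]]'
python3 - <<'E'
from plant import env
import cv2,numpy as np
from h import *
s=env.get_state();print(np.round(s["eef_pos"],4),np.round(s["eef_rot"],2),np.round(s["joints"],1))
d=env.get_image("wrist");im=d["image"].copy();pickle.dump(d,open("w1.pkl","wb"))
c=np.array([.5368,-.1275,0])
for z in(.174,.231):
    u,v=proj(d,c+[0,0,z]);print(z,u,v)
cv2.imwrite("pics/w1.png",im)
E
```

```text
time: 2.48
eef_pos: [0.5377, -0.1248, 0.2994]
eef_rot: [-90.1, -0.0, -2.6]
force: [-0.6, 0.7, -0.4]
opening: 0.07
[ 0.5377 -0.1248  0.2994] [-9.007e+01 -1.000e-02 -2.600e+00] [-22.3   4.6  35.   89.1  -2.5  87.2  10.2]
0.174 315.62418828688374 186.23703396979448
0.231 315.5998274911649 202.71601901311874
```

View pics/w1.png

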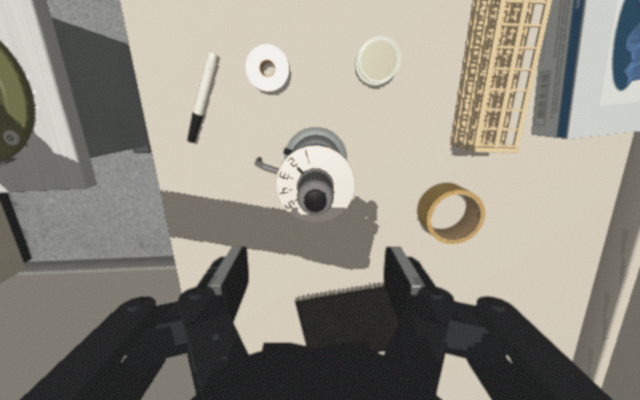

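The wrist view shows the dial centre at (315.5,184) and the button at (316,199). Both are within 3 px of the projected (316,186) and (316,203), so the axis is confirmed. Next: descend and grip.

```bash
python3 -m jog '[[-0.1,3,-0.2,0],[0,3,0,0],[0,3,0,0],[0,2.5,0,0],[0,0,0,0]]' && python3 -m jog '[[0,0,0,0],[0,0,0,0],[0,0,0,0],[0,0,0,0],[0,0,0,0],[0,0,0,0]]' 3 60
python3 - <<'E'
from plant import env
import numpy as np
s=env.get_state();print(np.round(s["eef_pos"],4),np.round(s["eef_rot"],2),np.round(s["joints"],1),s["force"],s["moment"])
E
```

```text
time: 3.15
eef_pos: [0.5369, -0.1194, 0.182]
eef_rot: [-90.0, 0.3, -2.0]
force: [0.3, 0.4, -0.0]
opening: 0.0698
time: 3.9
eef_pos: [0.5372, -0.1217, 0.1857]
eef_rot: [-89.9, 0.1, -2.2]
force: [-5.5, 0.7, 4.6]
opening: 0.0299
[ 0.5372 -0.1217  0.1857] [-8.992e+01  6.000e-02 -2.180e+00] [-21.8   7.2  34.7  99.6  -4.3  74.6  11.7] [-5.46810315  0.7156294   4.62495561] [ 0.29746809  1.18952583 -0.06323195]
```

```bash
python3 -m jog '[[0,0,0,0],[0,0,0,0],[0,0,0,0]]' 2 60
python3 - <<'E'
from plant import env
import cv2,numpy as np
from h import *
s=env.get_state();print(np.round(s["eef_pos"],4),np.round(s["eef_rot"],2),s["force"],s["moment"])
d=env.get_image("wrist");a=d["image"][130:400,160:480]
u,v=proj(d,np.array([.5368,-.1272,.231]));print(u,v)
b=env.get_image("scene")["image"][150:310,320:420]
o=np.zeros((480,800,3),np.uint8);o[:405,:480]=cv2.resize(a,(480,405));o[:480,490:790]=cv2.resize(b,(300,480))
cv2.imwrite("pics/g1.png",o)
E
```

```text
time: 4.28
eef_pos: [0.5374, -0.1223, 0.1886]
eef_rot: [-89.9, -0.0, -2.2]
force: [-11.4, 1.3, 19.7]
opening: 0.0205
[ 0.5374 -0.1223  0.1886] [-8.988e+01 -3.000e-02 -2.220e+00] [-11.43067665   1.25752349  19.68721936] [ 0.33379586  2.25334084 -0.11845957]
316.16424393458766 272.85720618304197
```

View pics/g1.png

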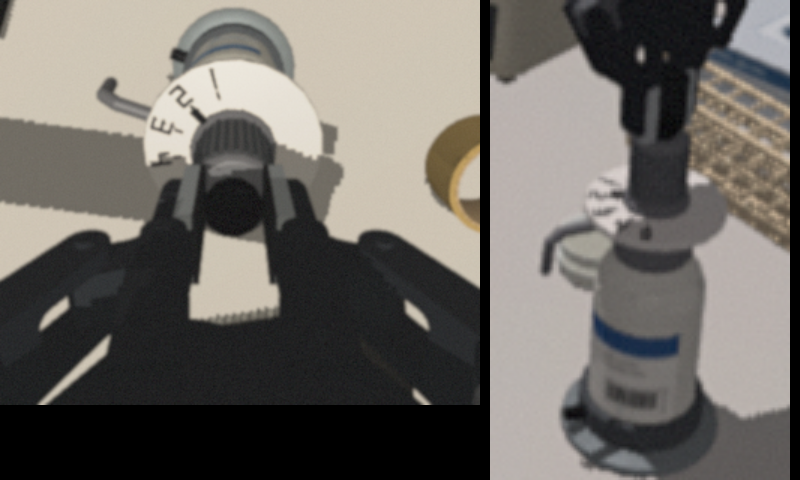

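The crops show the fingertips sitting on the barrel's top edge and the pads around the button, so they are too high, although the TCP reads 0.189. I'll open, then measure where the tips really are.

```bash
python3 -m jog '[[0,0,0,0],[0,0,0,0],[0,0,0,0],[0,0,0,0]]' 6
python3 - <<'E'
from plant import env
import cv2,numpy as np
from h import *
s=env.get_state();print(np.round(s["eef_pos"],4),np.round(s["eef_rot"],2),s["force"],s["moment"],np.round(s["joints"],1))
w=pickle.load(open("w1.pkl","rb"));R=np.array(w["R"]);print("w1 cam",-R.T@w["t"])
print("w1 dial px",proj(w,np.array([.4948,-.1275,.174])),proj(w,np.array([.5788,-.1275,.174])))
d=env.get_image("wrist");R=np.array(d["R"]);print("now cam",-R.T@d["t"])
for z in(.174,.231):print("w",z,np.round(proj(d,np.array([.5368,-.1272,z])),1))
e=env.get_image("scene");p=np.array(s["eef_pos"])
for z in(.174,.18,.19,.2,.21,.22,.231):print("scene",z,np.round(proj(e,np.array([.5368,-.1272,z])),1),np.round(proj(e,np.array([.507,p[1],z])),1))
a=d["image"][130:400,160:480];b=e["image"][150:250,330:430]
o=np.zeros((500,800,3),np.uint8);o[:253,:300]=cv2.resize(a,(300,253));o[:500,300:800]=cv2.resize(b,(500,500),interpolation=cv2.INTER_CUBIC)
cv2.imwrite("pics/g2.png",o)
E
```

```text
time: 4.88
eef_pos: [0.5377, -0.122, 0.1839]
eef_rot: [-90.0, 0.0, -2.2]
force: [-0.7, -0.1, -0.4]
opening: 0.0601
[ 0.5377 -0.122   0.1839] [-9.00e+01  4.00e-02 -2.18e+00] [-0.6949545  -0.07357926 -0.35981886] [-0.03519365 -0.00933529 -0.00330763] [-21.8   7.3  34.7  99.7  -4.3  74.4  11.7]
w1 cam [ 0.54049063 -0.04984922  0.47360178]
w1 dial px (np.float64(275.9506862480691), np.float64(188.00470029587927)) (np.float64(355.4451070017137), np.float64(184.46279944375996))
now cam [ 0.54008319 -0.04724935  0.35814306]
w 0.174 [315.7 232.5]
w 0.231 [315.5 278.6]
scene 0.174 [374.8 217.8] [360.5 222.8]
scene 0.18 [375. 215.] [360.7 220. ]
scene 0.19 [375.4 210.2] [361.  215.2]
scene 0.2 [375.8 205.4] [361.3 210.3]
scene 0.21 [376.1 200.5] [361.6 205.4]
scene 0.22 [376.5 195.6] [361.9 200.4]
scene 0.231 [377.  190.1] [362.3 194.8]
```

View pics/g2.png

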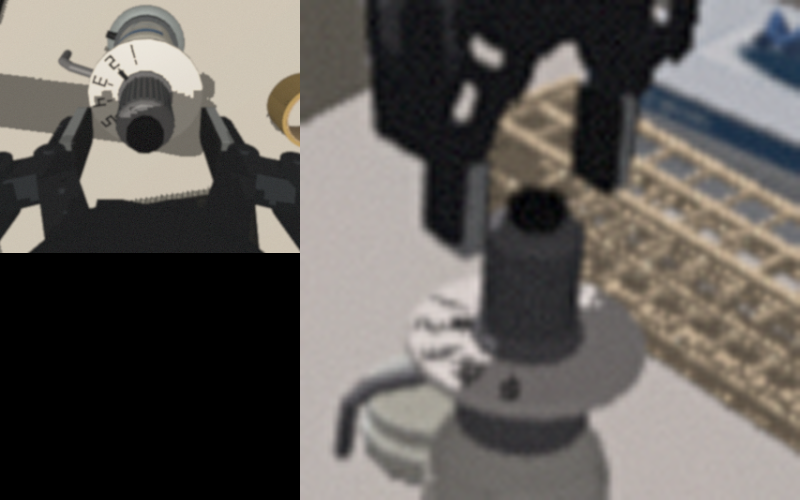

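Run:
```python
from h import *
S=pickle.load(open("scene0.pkl","rb"))
for z in(.184,.194,.204,.214,.22,.226):
    a=ray(S,361.2,199.6,z);b=ray(S,390.6,186.8,z);print(z,a[:2].round(4),b[:2].round(4),((a+b)/2)[:2].round(4),np.hypot(*(a-b)[:2]).round(4))
```

```text
0.184 [ 0.5489 -0.0804] [ 0.6238 -0.0841] [ 0.5863 -0.0823] 0.075
0.194 [ 0.5375 -0.0913] [ 0.6107 -0.0949] [ 0.5741 -0.0931] 0.0733
0.204 [ 0.5261 -0.1021] [ 0.5977 -0.1056] [ 0.5619 -0.1039] 0.0717
0.214 [ 0.5147 -0.1129] [ 0.5847 -0.1164] [ 0.5497 -0.1147] 0.0701
0.22 [ 0.5078 -0.1195] [ 0.5768 -0.1228] [ 0.5423 -0.1212] 0.0691
0.226 [ 0.501 -0.126] [ 0.569  -0.1293] [ 0.535  -0.1276] 0.0681
```

Both tips in the scene view put their midpoint over the axis only at z ≈ 0.223. So the fingertips are about 3.8 cm above the TCP reading, not level with it, and closing to 20.5 mm (the 21 mm button) agrees. I'll go down in small steps, watching force.

```bash
python3 -m jog '[[-0.1,0.7,-0.4,0],[0,0.7,0,0],[0,0.6,0,0],[0,0,0,0],[0,0,0,0]]' 6
python3 - <<'E'
from plant import env
import cv2,numpy as np
s=env.get_state();print(np.round(s["eef_pos"],4),np.round(s["eef_rot"],2),np.round(s["force"],1),np.round(s["moment"],2))
e=env.get_image("scene");b=e["image"][150:250,330:430]
cv2.imwrite("pics/g3.png",cv2.resize(b,(500,500),interpolation=cv2.INTER_CUBIC))
E
```

```text
time: 5.6
eef_pos: [0.5369, -0.126, 0.1643]
eef_rot: [-90.0, -0.0, -2.2]
force: [1.1, 0.1, 0.5]
opening: 0.0603
[ 0.5369 -0.126   0.1643] [-9.00e+01 -1.00e-02 -2.17e+00] [1.1 0.1 0.5] [-0.01  0.    0.  ]
```

View pics/g3.png

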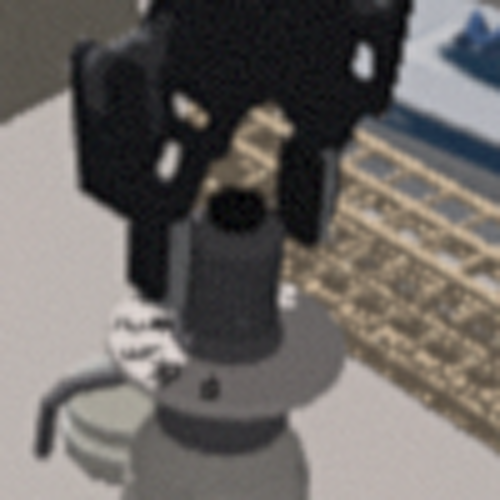

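The left tip is now at (361.6,209.6), i.e. z≈0.203, and there's no force with the TCP reading below the dial top, so the offset is confirmed. I'll go 1.2 cm lower and grip.

```bash
python3 -m jog '[[0,0.6,-0.05,0],[0,0.6,0,0],[0,0,0,0]]' 6; python3 -m jog '[[0,0,0,0],[0,0,0,0],[0,0,0,0],[0,0,0,0],[0,0,0,0]]' 2 60
python3 - <<'E'
from plant import env
import numpy as np
s=env.get_state();print(np.round(s["eef_pos"],4),np.round(s["eef_rot"],2),np.round(s["force"],1),np.round(s["moment"],2),np.round(s["joints"],1))
E
```

```text
time: 6.02
eef_pos: [0.5363, -0.1264, 0.1515]
eef_rot: [-90.0, 0.1, -2.2]
force: [-0.8, 0.1, 0.3]
opening: 0.06
time: 6.65
eef_pos: [0.5369, -0.1266, 0.1526]
eef_rot: [-90.0, -0.0, -2.2]
force: [-1.2, -0.1, 2.7]
opening: 0.0326
[ 0.5369 -0.1266  0.1526] [-8.999e+01 -2.000e-02 -2.180e+00] [-1.2 -0.1  2.7] [0.   0.36 0.05] [-21.1   8.7  34.9 102.1  -5.3  70.8  13. ]
```

```bash
python3 -m jog '[[0,0,0,-0.14],[0,0,0,-0.14],[0,0,0,-0.14],[0,0,0,-0.14],[0,0,0,-0.14],[0,0,0,-0.14],[0,0,0,-0.14],[0,0,0,0]]'
python3 - <<'E'
from plant import env
import numpy as np
s=env.get_state();print(np.round(s["eef_pos"],4),np.round(s["eef_rot"],2),np.round(s["force"],1),np.round(s["moment"],2),np.round(s["joints"],1))
E
```

```text
time: 7.65
eef_pos: [0.5369, -0.1266, 0.1525]
eef_rot: [-90.0, -0.0, 53.9]
force: [-2.1, 0.1, 5.3]
opening: 0.0324
[ 0.5369 -0.1266  0.1525] [-9.001e+01 -2.000e-02  5.389e+01] [-2.1  0.1  5.3] [ 0.    0.37 -0.  ] [-16.9   8.4  30.1 102.   -4.5  70.8  68.3]
```

Turned 56.1°. Now release, rise straight up and check.

```bash
python3 -m jog '[[0,0,0,0],[0,0,0,0],[0,0,0,0],[0,0,0,0]]' 6.5; python3 -m jog '[[0,-3,0,0],[0,-5,0,0],[0,-5,0,0],[0,-3,0,0],[0,0,0,0]]'; python3 -m jog '[[-1.5,0,5,0],[-1.5,0,5,0],[-1.5,0,5,0],[0,0,5,0],[0,0,0,0],[0,0,0,0]]'
python3 - <<'E'
from plant import env
import cv2,numpy as np,pickle
d=env.get_image("top");pickle.dump(d,open("top1.pkl","wb"))
a=d["image"][160:230,340:420];b=d["image"][150:220,200:280]
o=np.zeros((350,800,3),np.uint8)
o[:,:400]=cv2.resize(a,(400,350),interpolation=cv2.INTER_CUBIC);o[:,400:]=cv2.resize(b,(400,350),interpolation=cv2.INTER_CUBIC)
cv2.imwrite("pics/f1.png",o)
E
```

```text
time: 8.15
eef_pos: [0.5368, -0.1265, 0.1521]
eef_rot: [-90.0, 0.0, 54.0]
force: [-0.7, 0.0, -0.2]
opening: 0.0652
time: 8.78
eef_pos: [0.5381, -0.127, 0.315]
eef_rot: [-90.3, -0.2, 54.0]
force: [0.6, -0.3, -0.0]
opening: 0.0649
time: 9.52
eef_pos: [0.3792, -0.0687, 0.3166]
eef_rot: [-90.2, -0.2, 53.9]
force: [0.1, 0.5, -0.1]
opening: 0.0646
```

View pics/f1.png

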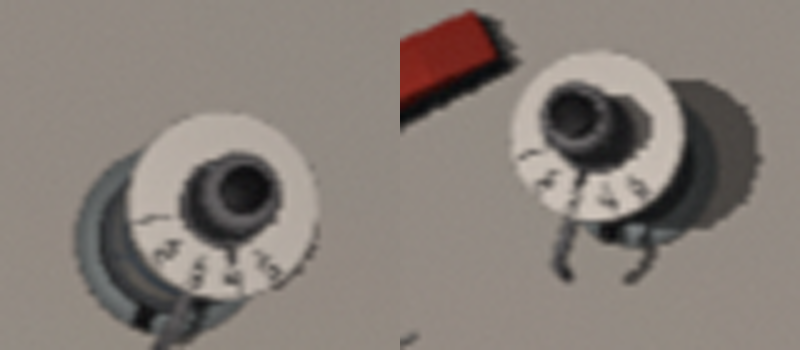

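The tall pointer (232,255) lines up with the "4" (232,278). The short pointer is still over 3 (580,185), and the robot is clear.

```bash
python3 -c "
from plant import env
env.job_done()"
```

```text
the job is handed in; nothing more can be done
```

The sleeve on the taller bottle was turned from 2 to 4 (56° counter-clockwise) and released, and the job is handed in at about 9.5 s of the 29 s allowed.

- **Final check:** the last top view shows the tall pointer on 4 after release and the short bottle's pointer still on 3. The gripper was clear of everything.
- **Failed first grip:** the first close gripped the plunger button, with about 20 N of upward wrist force and 11 N sideways. I opened straight away and saw no change in the dispenser.
- **Disagreement found:** from the scene image, the fingertips (60 mm open) were about 38 mm above the reported TCP height, more than the description gives. I lowered the gripper by that measurement. The second grip closed at 32.6 mm on the 34 mm sleeve and turned it without visible slip.

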